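# Weigh two sample pucks against each other and bed the heavier in the holder

### The arm

A 7-joint arm with a two-finger parallel gripper is mounted at the origin on the work surface. World frame = base frame: x ahead of the robot, y to its left, z up, the work surface at z = 0. Lengths are in m, angles in rad, forces in N, time in s.
With the tool pointing down it reaches from about 0.4 to 0.85 m from the base axis. Payload 4.5 kg.
Tool frame: the origin (TCP) lies on the centre line of the jaws, within the pads' length; the fingertips stand r.tips_ahead ahead of it and the grasp point (between the pads) is the TCP (r.tips_ahead is the distance from the TCP to the fingertips, in m); z points along the fingers, y is the direction in which the jaws open and shut (so a half turn about z gives the same grasp; the last joint's range is limited). The gripper opens to 88 mm and grips with 3 to 60 N. Pads are 18 mm wide; open, the fingers measure 123 mm over their backs; the gripper's body (75 mm by 187 mm) begins 45 mm behind the grasp point.
Start: joints at [-1.11, 0.689, -0.195, 1.565, 0.157, 0.902, -0.215], TCP at [0.259, 0.569, 0.258] pointing down, gripper open.
Joint ranges: [-3.01, 3.01], [-0.46, 2.08], [-1.47, 1.51], [0.13, 2.56], [-1, 4.14], [0.04, 2.09], [-2.66, 2.66]. Speed limits (rad/s): [2.57, 2.57, 3.14, 3.14, 3.14, 3.14, 3.14].

### API

Orientations are given as a unit quaternion [x, y, z, w].
In Python, from plant import r gives the robot as it stands.
- The arm moves only by the shell command python3 -m inch 'ROWS' [FORCE]. ROWS is JSON, a list of rows, each a list of 5 numbers: the shift along the world's x, y, z in units of 25 mm (1.0 is 25 mm), then the turn about the world's z in units of 6 degrees (1.0 is 6 degrees), then the finger opening in mm, from 0 to 88.1. A call has 1 to 5 rows; each row shifts and turns the commanded pose from where the row before left it; what a row does not reach is not made up. A row lasts 1/10 s, in which the tool goes at most 50 mm and 8.59 degrees, less where a joint would pass 70% of its speed; a pose out of reach is approached as far as the arm can. A call is refused whole if a number of a shift passes 1 or a number of a turn 1, either way. A call with a gripper value outside its range is refused whole. The fingers move at their own pace and stop on an object; FORCE is the grip in N (left out, the last holds). Time passes only in rows, so rows that do not move let the fingers close. It gives the time, the measured TCP pose, the force and the opening at its end, in the units of the state.
- r.get_state(): the state, without advancing time (a new reading comes with each control period).
- r.snapshot(name): name is "scene" or "top" or "wrist"; returns a dict with "pixels" (480x640x3 uint8, red, green, blue), "range_z" (480x640 float32, m along the optical axis (not along the pixel's ray), 0 where there is no reading), "K" (3x3 intrinsics, pixels), "position" and "attitude" of the camera in the world. Camera axes: x right, y up, looking along -z (the intrinsics and any distortion apply to the point x, -y, -z); pixel columns grow to the right and rows downward; lengths in m; the calibration is good to about 2 mm. A picture is of the moment at which its call begins.
- r.finish_job(): hands the job in, once; it reports no verdict.
The state is a dict: "clock": time; "q": joint angles; "qd": joint speeds; "joint_torque": joint torques, N m; "tool_pos": TCP position; "eef_rot": TCP orientation; "contact_force": force on the tool from outside, world axes, zero at the start; "moment": the same for the moment, N m; "opening": opening from 0.0 (shut) to 1.0 (fully open).
Only numpy, scipy, OpenCV 4.12 (cv2) and the standard library are available. Lean on these libraries where they do the work, as an engineer would, in place of code of your own. Each camera call takes 0.05 s, during which the arm holds its last target. There are 200 camera calls.

### The job

Stand the two look-alike pucks gently on opposite pans of the balance, let go of them and let it settle to see which one is heavier. Then put the heavier puck, foot down, into the bore of the holder block and press it down until it bottoms firmly on the stop inside: lean on it with 15 N or so for about a second, never more than 22 N, and let go. Leave the lighter puck standing on its pan, and do not disturb the other things on the bench.

Things in the scene. Friction and masses are not known exactly. Their poses are not given: they have to be found in the camera images.
- puck_a_mid (a point): one of two identical-looking steel pucks of unequal weight (0.29 to 0.61 kg, at least 0.14 kg apart, not visible): body 44 mm in diameter, 40 mm high, foot chamfered 3.5 mm; on it a round grip stem 24 mm in diameter, 30 mm high; 70 mm in all. At the start both stand upright on the bench. Point: on its axis half-way up, 35 mm above the underside, 5 mm below the body's shoulder. z is its axis.
- puck_b_mid (a point): one of two identical-looking steel pucks of unequal weight (0.29 to 0.61 kg, at least 0.14 kg apart, not visible): body 44 mm in diameter, 40 mm high, foot chamfered 3.5 mm; on it a round grip stem 24 mm in diameter, 30 mm high; 70 mm in all. At the start both stand upright on the bench. Point: on its axis half-way up, 35 mm above the underside, 5 mm below the body's shoulder. z is its axis.
- pan_l: one pan (+y side at yaw 0) of the balance: flat level steel plate 92 mm in diameter, no rim. Origin: centre of its upper face, 120 mm above the bench when level. It only moves up and down, at most 22 mm each way, the other pan the opposite way; the heavier side sinks about 3.3 mm for each 0.1 kg of difference. Empty, the balance levels itself. Where on the pan a puck stands does not alter the weighing.
- pan_r: the other pan (-y side at yaw 0) of the balance: flat level steel plate 92 mm in diameter, no rim. Origin: centre of its upper face, 120 mm above the bench when level. It only moves up and down, at most 22 mm each way, the other pan the opposite way; the heavier side sinks about 3.3 mm for each 0.1 kg of difference. Empty, the balance levels itself. Where on the pan a puck stands does not alter the weighing.
- balance: the equal-arm balance, fixed to the bench: grey base 110 x 300 x 22 mm, 86 mm high post in the middle. Origin at the centre of its underside; y runs along the beam, the pans' axes are at y = +130 and -130 mm.
- holder: aluminium block 84 x 84 mm, 50 mm high, fixed to the bench, with a vertical bore in its top. Origin: centre of its underside. In the bore a black pad carries the puck; it slides down stiffly (about 7 N moves it, a puck's weight does not) until it meets a rubber stop, which yields 1 mm for each 8 N. The bottom is found by feel: push rising above 10 N.
- holder_mouth (a point): centre of the bore's mouth, level with the block's top. Bore 46 mm in diameter, mouth chamfered 3 mm. z up. The depth of pad and stop differs each time and is not measured: at the start the pad's top is 7 to 27 mm below the mouth, bottomed it is 13 to 29 mm below.
- jar: bystander: amber glass jar, 60 mm in diameter, 85 mm high. Origin at the underside.
- spanner: bystander: steel spanner lying flat. Origin at the underside.
- carton: bystander: open cardboard box 120 x 150 x 70 mm. Origin at the underside.

How it is judged:
On the way, in this order (a step that is already met when the one before it is completed fails the run):
1. both pucks stand released on opposite pans and the balance has settled (((horizontal distance between puck_a_mid and pan_l below 0.04 m and z of puck_a_mid in the frame of pan_l between 0.03 and 0.04 m and angle between each of puck_a_mid, puck_b_mid's own z axis and vertical below 0.15 rad and linear speed of each of puck_a, puck_b below 0.02 m/s and horizontal distance between puck_b_mid and pan_r below 0.04 m and z of puck_b_mid in the frame of pan_r between 0.03 and 0.04 m) or (horizontal distance between puck_a_mid and pan_r below 0.04 m and z of puck_a_mid in the frame of pan_r between 0.03 and 0.04 m and angle between each of puck_a_mid, puck_b_mid's own z axis and vertical below 0.15 rad and linear speed of each of puck_a, puck_b below 0.02 m/s and horizontal distance between puck_b_mid and pan_l below 0.04 m and z of puck_b_mid in the frame of pan_l between 0.03 and 0.04 m)) and contact force between the fingers and puck_a below 0.1 N and contact force between the fingers and puck_b below 0.1 N), for 0.4 s.
2. the heavier puck, upright in the holder's bore, is pressed on the stop with more than 11 N, the lighter one standing on a pan (((horizontal distance between puck_a_mid and holder_mouth below 0.003 m and z of puck_a_mid in the frame of holder_mouth below 0.025 m and angle between puck_a_mid's own z axis and vertical below 0.12 rad and horizontal distance between puck_b_mid and pan_l below 0.04 m and z of puck_b_mid in the frame of pan_l between 0.03 and 0.04 m and angle between puck_b_mid's own z axis and vertical below 0.15 rad and linear speed of puck_b below 0.02 m/s and z of pan_l in the frame of balance above 0.1053 m and contact force between puck_a and holder above 11 N) or (horizontal distance between puck_a_mid and holder_mouth below 0.003 m and z of puck_a_mid in the frame of holder_mouth below 0.025 m and angle between puck_a_mid's own z axis and vertical below 0.12 rad and horizontal distance between puck_b_mid and pan_r below 0.04 m and z of puck_b_mid in the frame of pan_r between 0.03 and 0.04 m and angle between puck_b_mid's own z axis and vertical below 0.15 rad and linear speed of puck_b below 0.02 m/s and z of pan_r in the frame of balance above 0.1053 m and contact force between puck_a and holder above 11 N) or (horizontal distance between puck_b_mid and holder_mouth below 0.003 m and z of puck_b_mid in the frame of holder_mouth below 0.025 m and angle between puck_b_mid's own z axis and vertical below 0.12 rad and horizontal distance between puck_a_mid and pan_l below 0.04 m and z of puck_a_mid in the frame of pan_l between 0.03 and 0.04 m and angle between puck_a_mid's own z axis and vertical below 0.15 rad and linear speed of puck_a below 0.02 m/s and z of pan_l in the frame of balance above 0.1053 m and contact force between puck_b and holder above 11 N) or (horizontal distance between puck_b_mid and holder_mouth below 0.003 m and z of puck_b_mid in the frame of holder_mouth below 0.025 m and angle between puck_b_mid's own z axis and vertical below 0.12 rad and horizontal distance between puck_a_mid and pan_r below 0.04 m and z of puck_a_mid in the frame of pan_r between 0.03 and 0.04 m and angle between puck_a_mid's own z axis and vertical below 0.15 rad and linear speed of puck_a below 0.02 m/s and z of pan_r in the frame of balance above 0.1053 m and contact force between puck_b and holder above 11 N))), for 0.3 s.
At the end, for the whole second after the job is handed in: Heavier puck released at rest in the holder's bore: upright within 0.12 rad, axis within 3 mm, middle under 25 mm above the mouth, after over 11 N on the stop for 0.3 s. Lighter puck released at rest, upright (0.15 rad) on a pan, within 40 mm of its centre, sunk under 14.7 mm (((horizontal distance between puck_a_mid and holder_mouth below 0.003 m and z of puck_a_mid in the frame of holder_mouth below 0.025 m and angle between puck_a_mid's own z axis and vertical below 0.12 rad and horizontal distance between puck_b_mid and pan_l below 0.04 m and z of puck_b_mid in the frame of pan_l between 0.03 and 0.04 m and angle between puck_b_mid's own z axis and vertical below 0.15 rad and linear speed of each of puck_b, puck_a below 0.02 m/s and z of pan_l in the frame of balance above 0.1053 m) or (horizontal distance between puck_a_mid and holder_mouth below 0.003 m and z of puck_a_mid in the frame of holder_mouth below 0.025 m and angle between puck_a_mid's own z axis and vertical below 0.12 rad and horizontal distance between puck_b_mid and pan_r below 0.04 m and z of puck_b_mid in the frame of pan_r between 0.03 and 0.04 m and angle between puck_b_mid's own z axis and vertical below 0.15 rad and linear speed of each of puck_b, puck_a below 0.02 m/s and z of pan_r in the frame of balance above 0.1053 m) or (horizontal distance between puck_b_mid and holder_mouth below 0.003 m and z of puck_b_mid in the frame of holder_mouth below 0.025 m and angle between puck_b_mid's own z axis and vertical below 0.12 rad and horizontal distance between puck_a_mid and pan_l below 0.04 m and z of puck_a_mid in the frame of pan_l between 0.03 and 0.04 m and angle between puck_a_mid's own z axis and vertical below 0.15 rad and linear speed of each of puck_a, puck_b below 0.02 m/s and z of pan_l in the frame of balance above 0.1053 m) or (horizontal distance between puck_b_mid and holder_mouth below 0.003 m and z of puck_b_mid in the frame of holder_mouth below 0.025 m and angle between puck_b_mid's own z axis and vertical below 0.12 rad and horizontal distance between puck_a_mid and pan_r below 0.04 m and z of puck_a_mid in the frame of pan_r between 0.03 and 0.04 m and angle between puck_a_mid's own z axis and vertical below 0.15 rad and linear speed of each of puck_a, puck_b below 0.02 m/s and z of pan_r in the frame of balance above 0.1053 m)) and contact force between the fingers and puck_a below 0.1 N and contact force between the fingers and puck_b below 0.1 N); the robot touches nothing.
It fails at once if a puck is pressed into the holder, or on it, with more than 22 N (contact force between any of puck_a, puck_b and holder above 22 N).
It fails at once if a pan is struck or pressed with more than 20 N (contact force between any of pan_l, pan_r and anything else above 20 N).
It fails at once if a bystander (jar, spanner, carton) is moved more than 20 mm (distance of any of jar, spanner, carton from where it was at the start of the episode above 0.02 m).
It also fails if it takes over 72 s, if anything falls off the work surface, if the arm or the gripper's body presses on something with over 40 N, if the wrist force passes 120 N, or if a joint passes its speed limit or range.

## Working session

There is one attempt and no reset: what is moved stays moved. The work goes in short steps, Python scripts to look and compute and a shell command to move; the robot and the scene stay as the last step left them, time stands still between calls to the robot, and variables do not carry over. Pictures are saved under pics/ and viewed, about 8 in all and at most 12, crops included, and the job is handed in when it is done.

```bash
mkdir -p pics; ls; cat > h.py <<'E'
import numpy as np, cv2
from scipy.spatial.transform import Rotation as R
from plant import r
def snap(n):
    s=r.snapshot(n); z=s["range_z"]; K=np.array(s["K"]); v,u=np.mgrid[:480,:640]
    x=(u-K[0,2])/K[0,0]*z; y=(v-K[1,2])/K[1,1]*z
    a=np.array(s["attitude"]); M=R.from_quat(a).as_matrix() if a.size==4 else a.reshape(3,3)
    P=np.stack([x,-y,-z],-1)@M.T+np.array(s["position"]); P[z==0]=np.nan
    return s,P
def save(s,n,crop=None,scale=1):
    im=s["pixels"][...,::-1]
    if crop: im=im[crop[1]:crop[3],crop[0]:crop[2]]
    cv2.imwrite("pics/"+n+".png",cv2.resize(im,None,fx=scale,fy=scale))
E
python3 - <<'E'
from h import *
print(r.get_state(), r.tips_ahead)
for n in("top","scene"):
    s,P=snap(n); save(s,n+"0"); np.save(n+"0.npy",P); print(n,s["position"],s["attitude"],s["K"],[k for k in s])
E
```

```text
pics
{'clock': 0.0, 'q': array([-1.11020468,  0.68999773, -0.19448535,  1.56636179,  0.15729566,
        0.90251262, -0.21510482]), 'qd': array([-0.00017187,  0.00080887,  0.00163454, -0.00085506,  0.00043102,
       -0.0012239 , -0.00042595]), 'joint_torque': array([-6.33138939e-05, -5.27564156e+01, -1.26669656e+00, -1.53433889e+01,
       -5.26343216e-02,  6.51455615e-03,  1.87068486e-04]), 'tool_pos': array([0.25852354, 0.56835123, 0.25689598]), 'eef_rot': array([ 2.11751971e-01,  9.77322981e-01, -9.36683861e-04, -1.24501932e-04]), 'contact_force': array([-0.18615317, -0.05507919, -0.07388893]), 'moment': array([ 0.02652133, -0.00361008, -0.03583706]), 'opening': 1.0032850798845816} 0.019
top [0.43875402 0.03422569 1.04976734] [ 0.05800812 -0.06952799 -0.69396334  0.71429392] [[494.23984349   0.         316.17295664]
 [  0.         494.23984349 239.50467307]
 [  0.           0.           1.        ]] ['pixels', 'range_z', 'K', 'position', 'attitude']
scene [ 1.15647473 -0.75829346  1.03324237] [0.36325705 0.11101744 0.28550079 0.87989132] [[614.15689214   0.         313.40178368]
 [  0.         614.15689214 246.32942926]
 [  0.           0.           1.        ]] ['pixels', 'range_z', 'K', 'position', 'attitude']
```

View pics/top0.png

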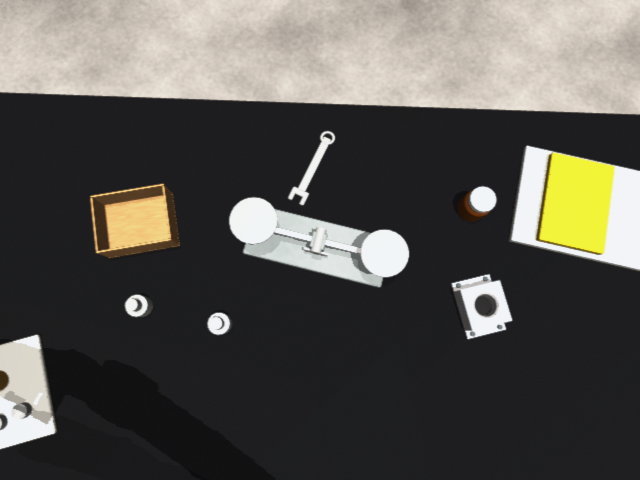

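View pics/scene0.png

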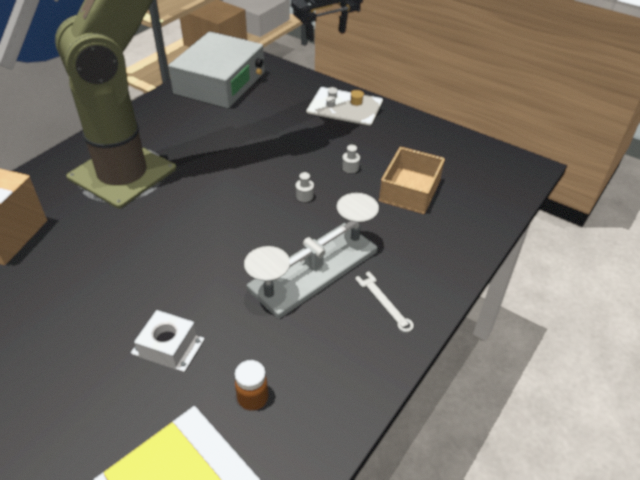

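The top view shows pucks at (137,306) and (219,323), pans at (253,221) and (384,253), and the holder bore at (486,305). The carton is at (135,220), the spanner at (312,167) and the jar at (482,200). The scene view agrees. Next I'll get their positions from the depth.

```bash
python3 - <<'E'
from h import *
P=np.load("top0.npy")
def m(u,v,w,lo,hi,n):
    Q=P[v-w:v+w,u-w:u+w].reshape(-1,3); Q=Q[(Q[:,2]>lo)&(Q[:,2]<hi)]
    c,rad=cv2.minEnclosingCircle(Q[:,:2].astype(np.float32))
    print(n,len(Q),"mean",Q.mean(0).round(4),"circ",np.round(c,4),round(rad,4))
m(137,306,20,.06,.08,"p1 stem");m(219,323,20,.06,.08,"p2 stem")
m(137,306,20,.033,.047,"p1 body");m(219,323,20,.033,.047,"p2 body")
m(253,221,32,.11,.13,"panA");m(384,253,32,.11,.13,"panB")
Q=P[270:345,445:520].reshape(-1,3);Q=Q[(Q[:,2]>.044)&(Q[:,2]<.056)]
print("holder",cv2.minAreaRect(Q[:,:2].astype(np.float32)),Q[:,2].mean())
Q=P[285:325,465:508].reshape(-1,3);print("bore",len(Q),np.nanpercentile(Q[:,2],[1,5,20]))
for n,(u,v) in dict(jar=(482,199),carton=(135,220)).items():print(n,P[v,u])
q=r.get_state()["eef_rot"];print(R.from_quat(q).as_matrix().round(3))
E
```

```text
p1 stem 133 mean [0.4778 0.3778 0.0683] circ [0.4782 0.3786] 0.0123
p2 stem 126 mean [0.4467 0.2111 0.0688] circ [0.447  0.2116] 0.0121
p1 body 233 mean [0.4772 0.3731 0.0388] circ [0.4781 0.3787] 0.0222
p2 body 239 mean [0.4466 0.2093 0.0389] circ [0.447  0.2116] 0.022
panA 1741 mean [0.6429 0.1432 0.1186] circ [0.6436 0.1432] 0.0462
panB 1776 mean [ 0.587  -0.11    0.1184] circ [ 0.5873 -0.1108] 0.0464
holder ((0.49813327193260193, -0.32674261927604675), (0.08378765732049942, 0.08665473014116287), 14.9561128616333) 0.048070074975087224
bore 1720 [-0.00335187  0.00288266  0.02556738]
jar [ 0.70978565 -0.3141943   0.08184314]
carton [0.66072129 0.41067502 0.00376501]
[[-0.91   0.414 -0.001]
 [ 0.414  0.91  -0.002]
 [-0.    -0.002 -1.   ]]
```

```bash
python3 -m inch '[[0.98,-0.84,-0.45,0,88],[0.98,-0.84,-0.45,0,88],[0.98,-0.84,-0.45,0,88],[0.98,-0.84,-0.45,0,60],[0.98,-0.84,-0.45,0,60]]' 25; python3 -m inch '[[0.98,-0.84,-0.45,0,60],[0.98,-0.84,-0.45,0,60],[0.98,-0.84,-0.45,0,60],[0.95,-0.84,-0.4,0,60],[0,0,0,0,60]]'
python3 - <<'E'
from h import *
s,P=snap("wrist"); save(s,"w1"); np.save("w1.npy",P); st=r.get_state(); print(st["tool_pos"],st["q"].round(2))
m=(P[...,2]>.062)&(P[...,2]<.075)
n,l,stt,c=cv2.connectedComponentsWithStats(m.astype(np.uint8))
for i in range(1,n):
    if stt[i,4]>50:
        Q=P[l==i]; print(c[i],stt[i,4],cv2.minEnclosingCircle(Q[:,:2].astype(np.float32)),Q[:,2].mean())
E
```

```text
clock: 0.6
tool_pos: [0.3819, 0.4628, 0.2007]
eef_rot: [0.212, 0.977, -0.0, -0.0]
contact_force: [0.5, 0.1, 0.1]
opening: 0.843
clock: 1.1
tool_pos: [0.4824, 0.3737, 0.1558]
eef_rot: [0.216, 0.976, -0.003, 0.001]
contact_force: [0.0, 0.1, 0.3]
opening: 0.683
[0.48016045 0.37687685 0.15657051] [-0.63  0.8  -0.21  1.7   0.24  0.67  0.18]
[326.4563543  242.47175866] 1558 ((0.47838515043258667, 0.3781585693359375), 0.012264697812497616) 0.06955625453786753
[ 42.9        294.16666667] 120 ((0.43901121616363525, 0.21698309481143951), 0.006876125931739807) 0.06562256738113825
[391.96046287 417.98746384] 1037 ((0.5993437767028809, 0.3644353449344635), 0.02948400378227234) 0.06719910539313716
```

View pics/w1.png

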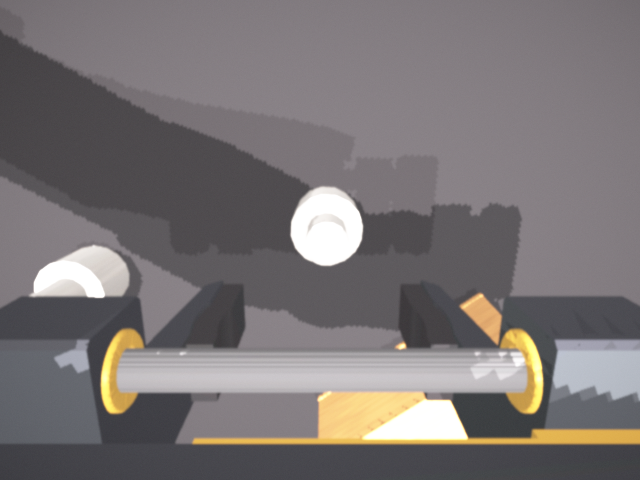

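The wrist view shows puck 1's stem top at (326,242), between the fingers. Wrist and top measurements agree to 0.5 mm, so I'll descend.

```bash
python3 -m inch '[[0,0,-0.9,0,60],[0,0,-0.9,0,60],[0,0,-0.9,0,60],[0,0,-0.8,0,60],[0,0,-0.2,0,60]]'; python3 -m inch '[[0,0,0,0,60]]'
```

```text
clock: 1.65
tool_pos: [0.476, 0.3807, 0.0635]
eef_rot: [0.211, 0.978, -0.001, -0.002]
contact_force: [-0.3, 0.9, 0.3]
opening: 0.679
clock: 1.75
tool_pos: [0.4772, 0.3809, 0.0649]
eef_rot: [0.211, 0.977, -0.0, -0.001]
contact_force: [0.7, 0.4, 0.2]
opening: 0.678
```

```bash
python3 -m inch '[[0,-0.05,0,0,20],[0,0,0,0,20],[0,0,0,0,20],[0,0,0,0,20],[0,0,0,0,20]]' 25; python3 -m inch '[[0,0,0,0,20],[0,0,0,0,20],[0,0,0.5,0,20],[0,0,1,0,20],[0,0,1,0,20]]'; python3 -m inch '[[0,0,1,0,20],[0,0,1,0,20],[0,0,1,0,20],[0,0,0.5,0,20],[0,0,0,0,20]]';python3 -m inch '[[0,0,0,0,20],[0,0,0,0,20]]'
```

```text
clock: 2.25
tool_pos: [0.4785, 0.3785, 0.0656]
eef_rot: [0.212, 0.977, -0.0, 0.0]
contact_force: [-0.7, -1.0, 2.7]
opening: 0.264
clock: 2.75
tool_pos: [0.4776, 0.3782, 0.1278]
eef_rot: [0.212, 0.977, -0.001, -0.001]
contact_force: [0.6, 0.4, -4.8]
opening: 0.265
clock: 3.25
tool_pos: [0.479, 0.3793, 0.2168]
eef_rot: [0.212, 0.977, 0.001, 0.001]
contact_force: [-0.0, 0.9, -6.4]
opening: 0.261
clock: 3.45
tool_pos: [0.4777, 0.3779, 0.2136]
eef_rot: [0.212, 0.977, -0.001, -0.001]
contact_force: [-0.1, -0.4, -4.7]
opening: 0.265
```

```bash
python3 -m inch '[[0.3,-0.4,0,0,20],[0.7,-1,0,0,20],[0.7,-1,0,0,20],[0.7,-1,0,0,20],[0.7,-1,0,0,20]]'; python3 -m inch '[[0.7,-1,0,0,20],[0.7,-1,0,0,20],[0.7,-1,0,0,20],[0.7,-1,0,0,20],[0.5,-0.7,0,0,20]]';python3 -m inch '[[0.2,-0.3,0,0,20],[0,0,0,0,20],[0,0,0,0,20],[0,0,0,0,20]]'
python3 -m inch '[[0,0,0,0,20]]'; python3 -m inch '[[0,0,0,0,20]]'
```

```text
clock: 3.95
tool_pos: [0.5569, 0.2661, 0.2143]
eef_rot: [0.212, 0.977, -0.001, -0.0]
contact_force: [1.3, 0.7, -5.3]
opening: 0.26
clock: 4.45
tool_pos: [0.6397, 0.1464, 0.214]
eef_rot: [0.214, 0.977, -0.002, -0.0]
contact_force: [-0.3, -0.4, -5.4]
opening: 0.264
clock: 4.85
tool_pos: [0.6423, 0.146, 0.2152]
eef_rot: [0.21, 0.978, 0.001, -0.001]
contact_force: [0.3, -0.8, -6.0]
opening: 0.266
clock: 4.95
tool_pos: [0.6427, 0.1455, 0.2153]
eef_rot: [0.211, 0.978, 0.0, -0.0]
contact_force: [0.2, 0.8, -5.4]
opening: 0.263
clock: 5.05
tool_pos: [0.643, 0.1448, 0.2153]
eef_rot: [0.211, 0.977, 0.0, -0.0]
contact_force: [0.1, 0.4, -4.7]
opening: 0.267
```

```bash
python3 -m inch '[[0,-0.05,-0.5,0,20],[0,0,-0.4,0,20],[0,0,-0.2,0,20],[0,0,-0.15,0,20],[0,0,-0.1,0,20]]'; python3 -m inch '[[0,0,-0.1,0,20],[0,0,-0.1,0,20],[0,0,-0.1,0,20],[0,0,-0.1,0,20],[0,0,-0.1,0,20]]';python3 -m inch '[[0,0,0,0,20],[0,0,0,0,20]]';python3 -m inch '[[0,0,0,0,20]]'
```

```text
clock: 5.55
tool_pos: [0.6432, 0.1423, 0.181]
eef_rot: [0.212, 0.977, -0.0, -0.0]
contact_force: [-0.2, -0.1, -4.3]
opening: 0.258
clock: 6.05
tool_pos: [0.6436, 0.1424, 0.1692]
eef_rot: [0.212, 0.977, 0.0, 0.0]
contact_force: [-1.4, -1.1, -0.2]
opening: 0.265
clock: 6.25
tool_pos: [0.6436, 0.1424, 0.1692]
eef_rot: [0.212, 0.977, 0.0, 0.0]
contact_force: [-1.8, -0.5, -0.3]
opening: 0.262
clock: 6.35
tool_pos: [0.6436, 0.1424, 0.1692]
eef_rot: [0.212, 0.977, 0.0, 0.0]
contact_force: [-1.3, -0.8, -0.5]
opening: 0.263
```

```bash
python3 -m inch '[[0,0,-0.05,0,20],[0,0,0,0,60],[0,0,0,0,60],[0,0,0,0,60],[0,0,0,0,60]]'; python3 -m inch '[[0,0,0,0,60],[0,0,0.4,0,60],[0,0,1,0,60],[0,0,1,0,60],[-0.3,0.1,1,0,60]]';python3 -m inch '[[-1,0.35,-0.4,0,60],[-1,0.35,-0.5,0,60],[-1,0.35,-0.5,0,60],[-1,0.35,-0.5,0,60],[-1,0.35,-0.5,0,60]]';python3 -m inch '[[-1,0.35,-0.5,0,60],[-1,0.35,-0.5,0,60],[-0.56,0.22,-0.3,0,60],[0,0,0,0,60],[0,0,0,0,60]]';
python3 - <<'E'
from h import *
s,P=snap("top");st=r.get_state();print(st["tool_pos"],st["contact_force"].round(2))
for lo,hi in((.09,.15),(.16,.19)):
  Q=P[185:260,215:295].reshape(-1,3);Q=Q[(Q[:,2]>lo)&(Q[:,2]<hi)]
  print(len(Q),Q[:,2].max(),np.median(Q[:,2]) if len(Q) else 0,cv2.minEnclosingCircle(Q[:,:2].astype(np.float32)) if len(Q) else 0)
s,P=snap("wrist")
m=(P[...,2]>.062)&(P[...,2]<.075)
n,l,stt,c=cv2.connectedComponentsWithStats(m.astype(np.uint8))
for i in range(1,n):
    if stt[i,4]>300:
        Q=P[l==i]; print(c[i],stt[i,4],cv2.minEnclosingCircle(Q[:,:2].astype(np.float32)),Q[:,2].mean())
E
```

```text
clock: 6.85
tool_pos: [0.6439, 0.1427, 0.168]
eef_rot: [0.212, 0.977, 0.0, 0.0]
contact_force: [0.3, -0.0, -0.7]
opening: 0.605
clock: 7.35
tool_pos: [0.6368, 0.1444, 0.2544]
eef_rot: [0.212, 0.977, 0.0, 0.001]
contact_force: [-0.4, 0.1, 0.2]
opening: 0.682
clock: 7.85
tool_pos: [0.5104, 0.1892, 0.1933]
eef_rot: [0.212, 0.977, 0.001, 0.001]
contact_force: [0.5, 0.1, 0.5]
opening: 0.682
clock: 8.35
tool_pos: [0.448, 0.212, 0.1609]
eef_rot: [0.212, 0.977, 0.0, 0.001]
contact_force: [0.8, 0.4, -0.5]
opening: 0.681
[0.44862233 0.21172205 0.16100335] [-0.58 -0.08 -0.23]
1512 0.1497514222441243 0.10132022124859197 ((0.6434870362281799, 0.14332883059978485), 0.046221498399972916)
149 0.17464689380091825 0.17052334592909701 ((0.6425199508666992, 0.14258725941181183), 0.01241985335946083)
[318.52244898 248.0755102 ] 1470 ((0.4471375048160553, 0.21045668423175812), 0.012206713669002056) 0.06959084646913198
```

```bash
python3 -m inch '[[-0.05,-0.05,-0.9,0,60],[0,0,-0.95,0,60],[0,0,-0.95,0,60],[0,0,-0.8,0,60],[0,0,-0.22,0,60]]'; python3 -m inch '[[0,0,0,0,40],[0,0,0,0,20],[0,0,0,0,20],[0,0,0,0,20],[0,0,0,0,20]]';python3 -m inch '[[0,0,0,0,20],[0,0,0,0,20],[0,0,0.5,0,20],[0,0,1,0,20],[0,0,1,0,20]]'; python3 -m inch '[[0,0,1,0,20],[0,0,1,0,20],[0,0,1,0,20],[0,0,0.9,0,20],[0,0,0.4,0,20]]';python3 -m inch '[[0,0,0,0,20],[0,0,0,0,20],[0,0,0,0,20]]'
```

```text
clock: 8.95
tool_pos: [0.4464, 0.2098, 0.0634]
eef_rot: [0.212, 0.977, -0.001, -0.0]
contact_force: [0.0, -0.8, 0.5]
opening: 0.681
clock: 9.45
tool_pos: [0.4462, 0.2108, 0.0653]
eef_rot: [0.212, 0.977, 0.001, 0.001]
contact_force: [0.2, 1.2, 1.5]
opening: 0.264
clock: 9.95
tool_pos: [0.4448, 0.2098, 0.1279]
eef_rot: [0.212, 0.977, -0.001, -0.001]
contact_force: [0.7, 0.1, -3.3]
opening: 0.264
clock: 10.45
tool_pos: [0.4458, 0.2103, 0.2367]
eef_rot: [0.212, 0.977, 0.001, 0.001]
contact_force: [0.6, 0.5, -2.9]
opening: 0.268
clock: 10.75
tool_pos: [0.4449, 0.2099, 0.2336]
eef_rot: [0.212, 0.977, -0.001, -0.001]
contact_force: [-0.6, 0.5, -2.6]
opening: 0.266
```

```bash
python3 -m inch '[[0.2,-0.5,0,0,20],[0.44,-1,0,0,20],[0.44,-1,0,0,20],[0.44,-1,0,0,20],[0.44,-1,0,0,20]]'; python3 -m inch '[[0.44,-1,0,0,20],[0.44,-1,0,0,20],[0.44,-1,0,0,20],[0.44,-1,0,0,20],[0.44,-1,0,0,20]]';python3 -m inch '[[0.44,-1,0,0,20],[0.44,-1,0,0,20],[0.44,-1,0,0,20],[0.19,-0.33,0,0,20],[0,0,0,0,20]]'
python3 -m inch '[[0,0,0,0,20],[0,0,0,0,20],[0,0,0,0,20]]'
```

```text
clock: 11.25
tool_pos: [0.4948, 0.0955, 0.234]
eef_rot: [0.212, 0.977, -0.001, -0.001]
contact_force: [-0.3, 0.1, -3.1]
opening: 0.262
clock: 11.75
tool_pos: [0.5494, -0.0296, 0.2338]
eef_rot: [0.212, 0.977, -0.001, -0.001]
contact_force: [0.2, 0.1, -2.1]
opening: 0.265
clock: 12.25
tool_pos: [0.5871, -0.1124, 0.2338]
eef_rot: [0.213, 0.977, -0.0, -0.001]
contact_force: [-1.0, 0.0, -3.4]
opening: 0.262
clock: 12.55
tool_pos: [0.5871, -0.1086, 0.2348]
eef_rot: [0.211, 0.978, 0.0, -0.0]
contact_force: [0.3, 0.3, -3.1]
opening: 0.26
```

```bash
python3 -m inch '[[0,-0.05,-0.5,0,20],[0,0,-0.4,0,20],[0,0,-0.1,0,20],[0,0,-0.1,0,20],[0,0,-0.1,0,20]]'; python3 -m inch '[[0,0,-0.1,0,20],[0,0,-0.1,0,20],[0,0,-0.1,0,20],[0,0,-0.1,0,20],[0,0,-0.1,0,20]]';python3 -m inch '[[0,0,0,0,20],[0,0,0,0,20]]';python3 -m inch '[[0,0,0,0,20]]'
```

```text
clock: 13.05
tool_pos: [0.5876, -0.1115, 0.2045]
eef_rot: [0.212, 0.977, 0.0, 0.0]
contact_force: [-0.7, 0.6, -3.6]
opening: 0.26
clock: 13.55
tool_pos: [0.5878, -0.1115, 0.1924]
eef_rot: [0.212, 0.977, 0.0, 0.0]
contact_force: [-0.3, -0.0, 0.1]
opening: 0.266
clock: 13.75
tool_pos: [0.5877, -0.1115, 0.1924]
eef_rot: [0.212, 0.977, 0.0, 0.0]
contact_force: [0.5, 0.6, 0.4]
opening: 0.265
clock: 13.85
tool_pos: [0.5877, -0.1115, 0.1925]
eef_rot: [0.212, 0.977, 0.0, 0.0]
contact_force: [0.3, 1.2, 0.4]
opening: 0.265
```

```bash
python3 -m inch '[[0,0,0,0,60],[0,0,0,0,60],[0,0,0,0,60],[0,0,0,0,60],[0,0,0,0,60]]'; python3 -m inch '[[0,0,0.4,0,60],[0,0,1,0,60],[0,0,1,0,60],[-0.5,0.5,0.4,0,60],[-0.8,0.8,0,0,60]]';python3 -m inch '[[-0.8,0.8,0,0,60],[-0.8,0.8,0,0,60],[-0.8,0.8,0,0,60],[0,0.5,0,0,60],[0,0,0,0,60]]'
cat > pans.py <<'E'
from h import *
import sys
s,P=snap("top");save(s,sys.argv[1]);st=r.get_state();print(st["clock"],st["tool_pos"],st["contact_force"].round(2))
for n,(a,b,c,d) in dict(A=(215,185,295,262),B=(345,215,430,290)).items():
  for lo,hi in((.09,.137),(.16,.205)):
    Q=P[b:d,a:c].reshape(-1,3);Q=Q[(Q[:,2]>lo)&(Q[:,2]<hi)]
    if len(Q): print(n,len(Q),"z",np.median(Q[:,2]),cv2.minEnclosingCircle(Q[:,:2].astype(np.float32)))
E
python3 pans.py top2
```

```text
clock: 14.35
tool_pos: [0.5875, -0.1116, 0.1923]
eef_rot: [0.212, 0.977, 0.0, 0.0]
contact_force: [-0.3, 0.1, 0.2]
opening: 0.674
clock: 14.85
tool_pos: [0.5568, -0.08, 0.2647]
eef_rot: [0.213, 0.977, 0.0, 0.003]
contact_force: [0.3, 0.1, -0.7]
opening: 0.681
clock: 15.35
tool_pos: [0.4959, -0.0046, 0.2632]
eef_rot: [0.21, 0.978, 0.001, 0.001]
contact_force: [1.4, 0.6, -0.2]
opening: 0.681
15.4 [ 0.49626629 -0.00608157  0.26289317] [ 0.58 -0.6  -0.77]
A 1254 z 0.11072910056369922 ((0.643425464630127, 0.14333084225654602), 0.04591536149382591)
A 167 z 0.18019004970134733 ((0.6423451900482178, 0.14313821494579315), 0.012338331900537014)
B 292 z 0.12612478318808296 ((0.5990122556686401, -0.12962426245212555), 0.03882622718811035)
B 69 z 0.16932188270413429 ((0.5947861671447754, -0.12180078029632568), 0.017367543652653694)
```

View pics/top2.png

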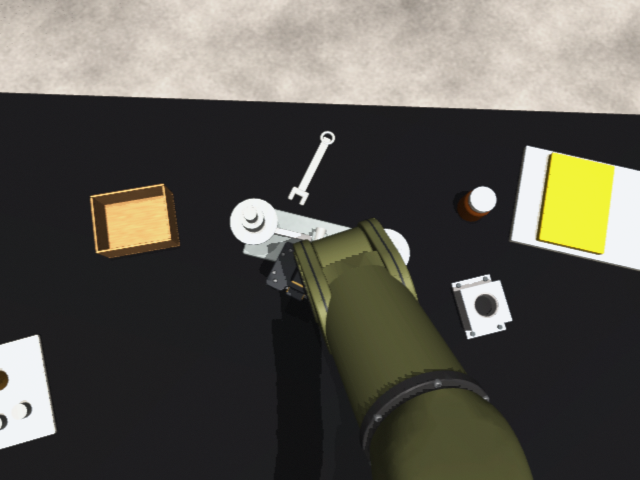

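Pan A has settled about 8 mm low and pan B about 7 mm high, so the puck on pan A, at (253,216), is heavier. The lift forces agree (about 5.2 N against 3 N). I'll go back to it.

```bash
python3 -m inch '[[0.6,0.6,0,0,60],[1,1,0,0,60],[1,1,0,0,60],[1,1,0,0,60],[1,1,0,0,60]]'; python3 -m inch '[[0.9,0.9,0,0,60],[0.41,0.47,0,0,60],[0,0,-0.3,0,60],[0,0,-0.3,0,60],[0,0,0,0,60]]'
python3 - <<'E'
from h import *
s,P=snap("wrist");st=r.get_state();print(st["clock"],st["tool_pos"])
m=(P[...,2]>.165)&(P[...,2]<.19)
n,l,stt,c=cv2.connectedComponentsWithStats(m.astype(np.uint8))
for i in range(1,n):
    if stt[i,4]>300:
        Q=P[l==i]; print(c[i],stt[i,4],cv2.minEnclosingCircle(Q[:,:2].astype(np.float32)),np.median(Q[:,2]))
s,P=snap("scene"); save(s,"scene2",(200,150,440,330),3)
E
```

```text
clock: 15.9
tool_pos: [0.6124, 0.1077, 0.2622]
eef_rot: [0.213, 0.977, -0.0, 0.001]
contact_force: [-0.6, -0.9, -1.2]
opening: 0.677
clock: 16.4
tool_pos: [0.6416, 0.1401, 0.2453]
eef_rot: [0.213, 0.977, -0.002, -0.001]
contact_force: [-0.3, -0.4, -0.4]
opening: 0.68
16.45 [0.64192854 0.14045199 0.24619113]
[326.8960539  264.80173244] 2078 ((0.6431485414505005, 0.14208364486694336), 0.012416627258062363) 0.1816930690790125
```

View pics/scene2.png

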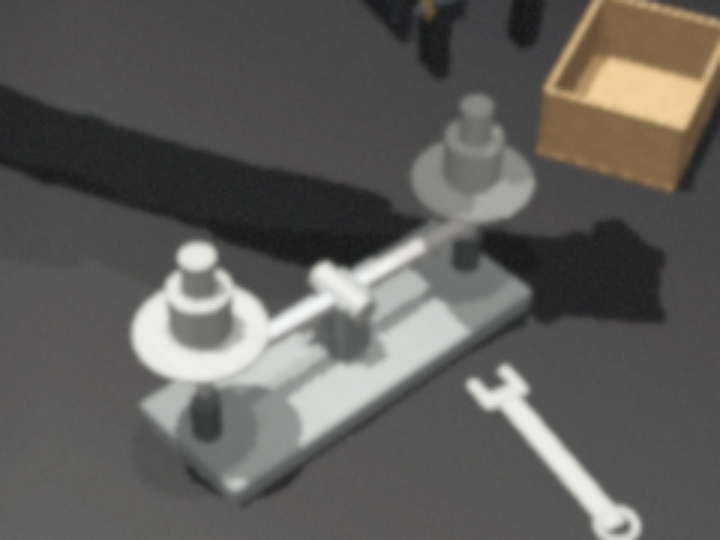

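The crop shows both pucks upright on their pans, at (197,300) and (475,150), with the far pan A lower. Now I'll grip puck A and lift it slowly.

```bash
python3 -m inch '[[0,0,-0.8,0,60],[0,0,-0.8,0,60],[0,0,-0.7,0,60],[0,0,-0.4,0,60],[0,-0.02,-0.12,0,60]]'; python3 -m inch '[[0,0,0,0,60],[0,0,0,0,20],[0,0,0,0,20],[0,0,0,0,20],[0,0,0,0,20]]' 25;python3 -m inch '[[0,0,0,0,20],[0,0,0,0,20],[0,0,0.1,0,20],[0,0,0.1,0,20],[0,0,0.1,0,20]]'; python3 -m inch '[[0,0,0.1,0,20],[0,0,0.1,0,20],[0,0,0.1,0,20],[0,0,0.1,0,20],[0,0,0.1,0,20]]';python3 -m inch '[[0,0,0.1,0,20],[0,0,0.1,0,20],[0,0,0.2,0,20],[0,0,0.5,0,20],[0,0,0.8,0,20]]'
```

```text
clock: 17.0
tool_pos: [0.6422, 0.1416, 0.176]
eef_rot: [0.212, 0.977, -0.0, -0.001]
contact_force: [0.4, 0.3, 0.4]
opening: 0.681
clock: 17.5
tool_pos: [0.6429, 0.1423, 0.1772]
eef_rot: [0.212, 0.977, 0.0, 0.0]
contact_force: [-0.6, -0.5, -0.3]
opening: 0.341
clock: 18.0
tool_pos: [0.6428, 0.1424, 0.1844]
eef_rot: [0.212, 0.977, 0.0, 0.0]
contact_force: [0.4, 0.1, -3.3]
opening: 0.261
clock: 18.5
tool_pos: [0.642, 0.1418, 0.1964]
eef_rot: [0.212, 0.977, -0.001, -0.001]
contact_force: [0.7, 0.0, -5.0]
opening: 0.266
clock: 19.0
tool_pos: [0.6419, 0.1419, 0.2393]
eef_rot: [0.212, 0.977, -0.001, -0.001]
contact_force: [0.6, 0.1, -5.7]
opening: 0.263
```

```bash
python3 -m inch '[[-0.5,-0.5,0.3,0,20],[-1,-1,0,0,20],[-1,-1,0,0,20],[-1,-1,0,0,20],[-1,-1,0,0,20]]'; python3 -m inch '[[-1,-1,0,0,20],[-1,-1,0,0,20],[-0.5,-1,0,0,20],[0,-1,0,0,20],[0,-1,0,0,20]]';python3 -m inch '[[0,-1,0,0,20],[0.5,-0.9,0,0,20],[0.6,-0.9,0,0,20],[0.6,-0.9,0,0,20],[0.6,-0.9,0,0,20]]'; python3 -m inch '[[0.4,-0.6,-0.3,0,20],[0,0,0,0,20],[0,0,0,0,20]]'
cat > bore.py <<'E'
from h import *
from scipy.optimize import least_squares
def fit(P,m0,tag):
    # boundary of the hole in the block top
    m=((P[...,2]>.0455)&(P[...,2]<.0535)&(np.hypot(P[...,0]-.498,P[...,1]+.327)<.075)).astype(np.uint8)
    cs,h=cv2.findContours(m,cv2.RETR_CCOMP,cv2.CHAIN_APPROX_NONE)
    for i,c in enumerate(cs):
        if len(c)>25:
            Q=P[c[:,0,1],c[:,0,0]]; Q=Q[np.isfinite(Q[:,0])]
            s=least_squares(lambda p:np.hypot(Q[:,0]-p[0],Q[:,1]-p[1])-p[2],[*Q[:,:2].mean(0),.025],loss="soft_l1",f_scale=.001)
            print(tag,"hole" if h[0,i,3]>=0 else "outer",len(c),s.x.round(4),"res",np.abs(s.fun).mean().round(5),"rect",cv2.minAreaRect(Q[:,:2].astype(np.float32)),"z",np.median(Q[:,2]))
fit(np.load("top0.npy"),0,"top")
s,P=snap("wrist");save(s,"w2");st=r.get_state();print(st["clock"],st["tool_pos"],st["eef_rot"].round(3),st["contact_force"].round(1));fit(P,0,"wrist")
E
python3 bore.py
```

```text
clock: 19.5
tool_pos: [0.5297, 0.0289, 0.248]
eef_rot: [0.212, 0.977, 0.0, 0.001]
contact_force: [0.8, 0.0, -4.4]
opening: 0.265
clock: 20.0
tool_pos: [0.468, -0.0963, 0.2482]
eef_rot: [0.212, 0.977, -0.0, 0.001]
contact_force: [1.0, 0.6, -4.9]
opening: 0.266
clock: 20.5
tool_pos: [0.5262, -0.2115, 0.2481]
eef_rot: [0.212, 0.977, -0.0, 0.001]
contact_force: [0.4, 0.7, -6.6]
opening: 0.268
clock: 20.8
tool_pos: [0.5352, -0.2252, 0.2398]
eef_rot: [0.212, 0.977, 0.0, 0.0]
contact_force: [0.0, 0.8, -5.2]
opening: 0.262
top outer 158 [ 0.4982 -0.327   0.0459] res 0.0046 rect ((0.49821436405181885, -0.3269881308078766), (0.08375763148069382, 0.08575870096683502), 14.956114768981934) z 0.04814288215522333
top hole 77 [ 0.4983 -0.3271  0.0245] res 0.0009 rect ((0.4982191026210785, -0.32669389247894287), (0.048845987766981125, 0.0509137399494648), 40.71285629272461) z 0.04743357775754231
20.85 [ 0.53507876 -0.2244875   0.23986054] [0.211 0.977 0.    0.   ] [ 0.1  0.6 -4.7]
wrist outer 321 [ 0.4987 -0.3283  0.0469] res 0.00462 rect ((0.4990167021751404, -0.3289191722869873), (0.08411922305822372, 0.08555304259061813), 15.149978637695312) z 0.04961066717052004
wrist hole 163 [ 0.4989 -0.3283  0.0232] res 0.00025 rect ((0.4989909827709198, -0.32827144861221313), (0.04618765786290169, 0.0470564030110836), 24.312320709228516) z 0.047166159547736175
```

View pics/w2.png

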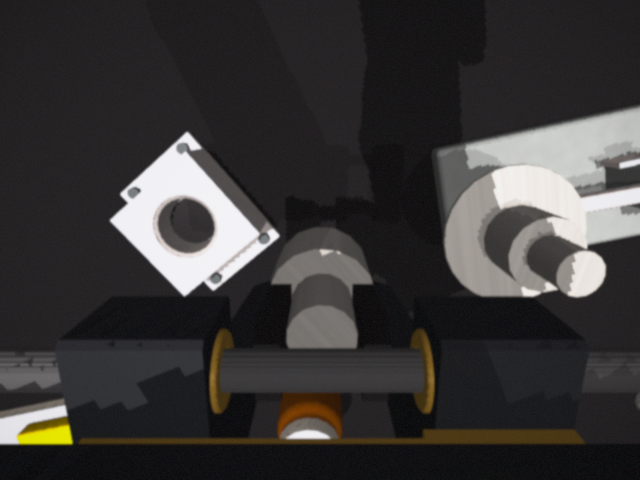

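The wrist view shows the bore at (185,223) and puck B upright on its pan at (580,270). The puck in the gripper is straight. The two bore measurements average to (0.4987, -0.3278).

```bash
python3 -m inch '[[-0.3,-0.8,0,0,20],[-0.3,-0.9,-0.4,0,20],[-0.3,-0.9,-0.5,0,20],[-0.3,-0.9,-0.6,0,20],[-0.25,-0.65,-0.6,0,20]]'; python3 -m inch '[[0,0,-0.7,0,20],[0,0,-0.7,0,20],[0,0,-0.6,0,20],[0,0,-0.3,0,20],[0,0,0,0,20]]';python3 -m inch '[[0,0,0,0,20],[0,0,0,0,20],[0,0,0,0,20],[0,0,0,0,20]]'
```

```text
clock: 21.35
tool_pos: [0.4985, -0.33, 0.1869]
eef_rot: [0.212, 0.977, -0.0, 0.0]
contact_force: [0.4, -0.9, -4.9]
opening: 0.266
clock: 21.85
tool_pos: [0.4986, -0.3281, 0.1284]
eef_rot: [0.211, 0.977, 0.001, -0.001]
contact_force: [-0.5, 0.1, -5.5]
opening: 0.264
clock: 22.25
tool_pos: [0.4992, -0.3292, 0.1298]
eef_rot: [0.212, 0.977, -0.0, 0.0]
contact_force: [1.2, 0.2, -5.6]
opening: 0.264
```

```bash
python3 -m inch '[[0,0.02,-0.15,0,20],[0,0,-0.15,0,20],[0,0,-0.12,0,20],[0,0,-0.1,0,20],[0,0,-0.08,0,20]]'; python3 -m inch '[[0,0,-0.08,0,20],[0,0,-0.08,0,20],[0,0,-0.08,0,20],[0,0,0,0,20]]'
```

```text
clock: 22.75
tool_pos: [0.4989, -0.3285, 0.1138]
eef_rot: [0.212, 0.977, 0.0, -0.0]
contact_force: [-0.2, 0.1, -5.9]
opening: 0.263
clock: 23.15
tool_pos: [0.4988, -0.3285, 0.108]
eef_rot: [0.212, 0.977, 0.0, -0.0]
contact_force: [-0.8, 0.6, -5.3]
opening: 0.266
```

```bash
python3 -m inch '[[0,0,-0.06,0,20],[0,0,-0.06,0,20],[0,0,-0.06,0,20],[0,0,0,0,20]]'; python3 -m inch '[[0,0,-0.06,0,20],[0,0,-0.06,0,20],[0,0,-0.06,0,20],[0,0,0,0,20]]'
```

```text
clock: 23.55
tool_pos: [0.4988, -0.3285, 0.1035]
eef_rot: [0.212, 0.977, 0.0, -0.0]
contact_force: [-0.7, -0.6, -5.8]
opening: 0.257
clock: 23.95
tool_pos: [0.4988, -0.3285, 0.099]
eef_rot: [0.212, 0.977, 0.0, -0.0]
contact_force: [0.8, 0.2, -5.4]
opening: 0.263
```

```bash
python3 -m inch '[[0,0,-0.06,0,20],[0,0,-0.06,0,20],[0,0,0,0,20]]'
```

```text
clock: 24.25
tool_pos: [0.4988, -0.3285, 0.096]
eef_rot: [0.212, 0.977, 0.0, -0.0]
contact_force: [0.8, 0.0, -5.2]
opening: 0.263
```

```bash
python3 -m inch '[[0,0,-0.06,0,20],[0,0,-0.06,0,20],[0,0,0,0,20]]'; python3 -m inch '[[0,0,-0.05,0,20],[0,0,-0.05,0,20],[0,0,0,0,20]]'
```

```text
clock: 24.55
tool_pos: [0.4988, -0.3285, 0.093]
eef_rot: [0.212, 0.977, 0.0, -0.0]
contact_force: [-0.5, 1.0, -5.4]
opening: 0.264
clock: 24.85
tool_pos: [0.4991, -0.3286, 0.091]
eef_rot: [0.212, 0.977, -0.0, 0.0]
contact_force: [0.0, 1.2, -1.6]
opening: 0.265
```

```bash
python3 -m inch '[[0,0,-0.03,0,20],[0,0,0,0,20]]'; python3 -m inch '[[0,0,-0.03,0,20],[0,0,0,0,20]]'; python3 -m inch '[[0,0,0,0,20]]'
```

```text
clock: 25.05
tool_pos: [0.4992, -0.3286, 0.0904]
eef_rot: [0.212, 0.977, -0.0, 0.0]
contact_force: [-0.4, -0.1, 0.2]
opening: 0.262
clock: 25.25
tool_pos: [0.4992, -0.3287, 0.0895]
eef_rot: [0.212, 0.977, -0.0, 0.0]
contact_force: [-0.0, 0.7, 0.1]
opening: 0.266
clock: 25.35
tool_pos: [0.4992, -0.3286, 0.0894]
eef_rot: [0.212, 0.977, -0.0, 0.0]
contact_force: [-0.9, -0.0, 0.9]
opening: 0.259
```

```bash
python3 -m inch '[[0,0,-0.03,0,20],[0,0,0,0,20]]'; python3 -m inch '[[0,0,-0.03,0,20],[0,0,0,0,20]]'
```

```text
clock: 25.55
tool_pos: [0.4991, -0.3286, 0.0885]
eef_rot: [0.212, 0.977, 0.0, 0.0]
contact_force: [-0.7, -0.1, 0.4]
opening: 0.262
clock: 25.75
tool_pos: [0.4991, -0.3286, 0.0877]
eef_rot: [0.212, 0.977, 0.0, 0.0]
contact_force: [-0.0, -0.4, 0.3]
opening: 0.262
```

```bash
python3 -m inch '[[0,0,-0.03,0,20],[0,0,0,0,20]]'
```

```text
clock: 25.95
tool_pos: [0.499, -0.3286, 0.0869]
eef_rot: [0.212, 0.977, 0.0, 0.0]
contact_force: [1.1, 0.5, 0.3]
opening: 0.262
```

```bash
python3 -m inch '[[0,0,-0.03,0,20],[0,0,0,0,20]]' 40; python3 -m inch '[[0,0,-0.02,0,20],[0,0,0,0,20]]'
```

```text
clock: 26.15
tool_pos: [0.499, -0.3286, 0.0862]
eef_rot: [0.212, 0.977, 0.0, 0.0]
contact_force: [0.3, -0.3, 0.1]
opening: 0.261
clock: 26.35
tool_pos: [0.499, -0.3286, 0.0857]
eef_rot: [0.212, 0.977, 0.0, 0.0]
contact_force: [0.4, 0.1, 1.1]
opening: 0.261
```

```bash
python3 -m inch '[[0,0,-0.02,0,20],[0,0,0,0,20]]'
```

```text
clock: 26.55
tool_pos: [0.4991, -0.3286, 0.0853]
eef_rot: [0.212, 0.977, 0.0, 0.0]
contact_force: [0.4, 0.0, 2.4]
opening: 0.261
```

```bash
python3 -m inch '[[0,0,-0.02,0,20],[0,0,0,0,20]]';  python3 -m inch '[[0,0,-0.02,0,20],[0,0,0,0,20]]'
```

```text
clock: 26.75
tool_pos: [0.4991, -0.3286, 0.085]
eef_rot: [0.212, 0.977, -0.0, 0.0]
contact_force: [-0.4, 0.2, 4.1]
opening: 0.261
clock: 26.95
tool_pos: [0.4992, -0.3286, 0.0847]
eef_rot: [0.212, 0.977, -0.0, 0.0]
contact_force: [-1.3, -0.1, 6.9]
opening: 0.261
```

```bash
python3 -m inch '[[0,0,-0.02,0,20],[0,0,0,0,20],[0,0,0,0,20]]'; python3 -m inch '[[0,0,0,0,20]]'
```

```text
clock: 27.25
tool_pos: [0.4993, -0.3286, 0.0845]
eef_rot: [0.212, 0.977, -0.0, 0.0]
contact_force: [-0.6, 0.2, 7.2]
opening: 0.261
clock: 27.35
tool_pos: [0.4993, -0.3287, 0.0845]
eef_rot: [0.212, 0.977, -0.0, 0.0]
contact_force: [-1.2, 0.7, 8.2]
opening: 0.261
```

```bash
python3 -m inch '[[0,0,-0.02,0,20],[0,0,0,0,20],[0,0,0,0,20]]'; python3 -m inch '[[0,0,0,0,20],[0,0,0,0,20],[0,0,0,0,20],[0,0,0,0,20]]'; python3 -m inch '[[0,0,0,0,20],[0,0,0,0,20],[0,0,0,0,20]]'
```

```text
clock: 27.65
tool_pos: [0.4994, -0.3287, 0.0842]
eef_rot: [0.212, 0.977, -0.0, 0.001]
contact_force: [-1.2, 0.8, 9.7]
opening: 0.26
clock: 28.05
tool_pos: [0.4994, -0.3287, 0.0843]
eef_rot: [0.212, 0.977, -0.0, 0.001]
contact_force: [-1.4, 1.1, 10.0]
opening: 0.257
clock: 28.35
tool_pos: [0.4993, -0.3286, 0.0842]
eef_rot: [0.212, 0.977, -0.0, 0.001]
contact_force: [-2.8, 0.5, 9.8]
opening: 0.261
```

About 15 N on the stop has held for a second. Now I'll ease off, open the fingers and retreat.

```bash
python3 -m inch '[[0,0,0.04,0,20],[0,0,0.04,0,20],[0,0,0,0,60],[0,0,0,0,60],[0,0,0,0,60]]'; python3 -m inch '[[0,0,0,0,60],[0,0,0.3,0,60],[0,0,0.8,0,60],[0,0,1,0,60],[0,0,1,0,60]]'; python3 -m inch '[[-0.2,-0.5,1,0,60],[-0.2,-1,0.8,0,60],[-0.2,-1,0,0,60],[-0.2,-1,0,0,60],[0,-0.5,0,0,60]]'; python3 -m inch '[[0,0,0,0,60],[0,0,0,0,60]]'
cat > chk.py <<'E'
from h import *
st=r.get_state();print(st["clock"],st["tool_pos"],st["contact_force"].round(1))
s,P=snap("top");save(s,"top3")
T0=np.load("top0.npy")
for n,(u,v,w,lo,hi) in dict(pB=(390,250,42,.155,.2),panB=(390,250,42,.09,.15),heavy=(490,300,30,.08,.105),heavybody=(490,300,30,.058,.07)).items():
    Q=P[v-w:v+w,u-w:u+w].reshape(-1,3);Q=Q[(Q[:,2]>lo)&(Q[:,2]<hi)]
    print(n,len(Q),np.median(Q[:,2]) if len(Q) else 0,cv2.minEnclosingCircle(Q[:,:2].astype(np.float32)) if len(Q) else 0)
s,P=snap("wrist");m=(P[...,2]>.08)&(P[...,2]<.105)&(np.hypot(P[...,0]-.499,P[...,1]+.3285)<.03)
Q=P[m];print("wrist heavy",len(Q),len(Q) and (cv2.minEnclosingCircle(Q[:,:2].astype(np.float32)),np.median(Q[:,2])))
E
python3 chk.py
```

```text
clock: 28.85
tool_pos: [0.4987, -0.3284, 0.0848]
eef_rot: [0.212, 0.977, 0.0, -0.0]
contact_force: [0.6, 1.1, -0.3]
opening: 0.506
clock: 29.35
tool_pos: [0.4988, -0.3284, 0.1639]
eef_rot: [0.212, 0.977, 0.0, -0.0]
contact_force: [-0.3, 0.1, -0.4]
opening: 0.679
clock: 29.85
tool_pos: [0.4773, -0.4316, 0.2083]
eef_rot: [0.214, 0.977, -0.001, -0.0]
contact_force: [0.2, -0.2, 0.3]
opening: 0.685
clock: 30.05
tool_pos: [0.4796, -0.427, 0.2076]
eef_rot: [0.211, 0.977, 0.001, -0.0]
contact_force: [-0.1, 0.4, -0.2]
opening: 0.678
30.05 [ 0.47955577 -0.42699598  0.20761728] [-0.1  0.4 -0.2]
pB 172 0.17824179811560448 ((0.5876253247261047, -0.1101815477013588), 0.012032832019031048)
panB 1516 0.10883024881989706 ((0.5878232717514038, -0.11035595089197159), 0.04620729014277458)
heavy 131 0.08863702098482873 ((0.4987584948539734, -0.32654672861099243), 0.012561690993607044)
heavybody 159 0.059758025604741416 ((0.498713880777359, -0.3263603150844574), 0.02191130258142948)
wrist heavy 1416 (((0.4989768862724304, -0.3289545774459839), 0.012350043281912804), np.float64(0.09025528755787131))
```

View pics/top3.png

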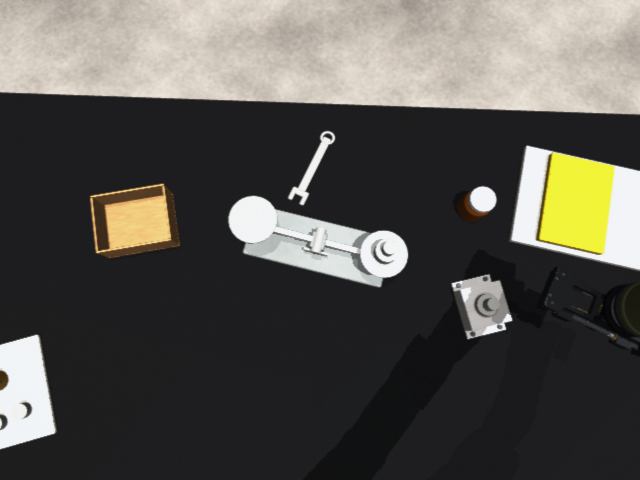

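The heavier puck is upright in the bore at (486,304), with its middle about 5 mm above the mouth. The lighter one stands on pan B at (384,252), bystanders are where they were, and the gripper is clear.

```bash
python3 -c "
from plant import r
print(r.finish_job())"
```

```text
the job is handed in; nothing more can be done
None
```

I put the heavier puck in the holder bore and pressed it onto the stop. The lighter puck is still standing on its pan, and I handed the job in at about 30 s of the 72 s allowed. No verdict was reported.

- **Weighing:** With one puck released on each pan, pan A settled about 8 mm low and pan B about 7 mm high. That puts the puck on pan A about 0.23 kg heavier. The lift forces agreed, at about 5.2 N against 3 N.
- **Pressing:** The pad slid at about 6 N, then the push rose. I held about 15 N for roughly a second. That figure is the wrist reading of about 9.8 N plus the puck's weight. I then eased off and let go.
- **Heavier puck:** The last check shows it upright and released, with its middle about 5 mm above the mouth. The wrist camera puts its axis about 0.7 mm from the measured bore axis.
- **Lighter puck:** It stands upright at the centre of pan B, which has sunk about 10 mm (limit 14.7 mm).
- **Bystanders and gripper:** By eye in the last top picture, the jar, spanner and carton had not moved; I did not measure them again. The gripper is clear of everything.

**Disagreement:** The wrist and top cameras differ by about 1 to 2.4 mm in y around the holder, which is roughly the stated calibration error. No check failed.

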